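# Make up two tool kits for the snap-setting presses

## Task

Make up two press tool kits from the stock on the bench. Kit one goes in the long tray: draw the steel die slide out of the green housing and lay it flat, tab up, in the long bay, and stand the short punch in that tray's square bay. Kit two goes in the short tray: stand the tall spring punch in one bay and the ring die (the one with the hole through it) flat in the other, and leave the solid blank, the jar and the mallet where they are.

Things in the scene. Friction and masses are not known exactly. Their poses are not given: they have to be found in the camera images.
- housing: Low green housing, fixed, 140 x 84 mm, 26 mm high. Origin on the bench, z up; its channel opens towards its -x (roughly to the robot). Base plate 12 mm thick from x = -80 to +60 mm; over it, from x = -5 mm (the mouth) to a closed far end, a roofed channel 46 mm wide, 8 mm high. Before the mouth it is an open ledge. The slide leaves only level, along the housing's -x.
- slide_mid (a point): Die slide, loose, 280 g: steel plate 100 (x) x 44 x 6 mm. The point is the plate's centre, 3 mm above its underside; z up. Upright grip tab centred 34 mm towards -x: 20 mm long (x), 16 mm thick (y), its top 37 mm above this point. Starts on the housing's floor, x axis as the housing's, far end in the channel, tab outside; free to lift once its +x end (50 mm from the point) is out of the mouth.
- tall_punch_mid (a point): Tall spring punch, loose, steel, standing, round, 84 mm high; the point is its centre, 42 mm above its foot; z is up along its axis. Foot disc diameter 40 mm, 8 mm thick; spring diameter 34 mm up to 36 mm above the foot's underside; plain shaft diameter 26 mm from 36 to 76 mm; 16 mm nub on top. About 350 g.
- short_punch_mid (a point): Short punch, loose, steel, standing, round, 54 mm high, domed top; the point is its centre, 27 mm above its foot; z is up along its axis. Foot disc diameter 42 mm, 10 mm thick; body diameter 32 mm from 10 to 46 mm. About 300 g.
- ring_die_mid (a point): Ring die, loose, steel ring lying flat, outer diameter 46 mm, a 26 mm hole right through it, 36 mm high; the point is its centre, 18 mm above its underside; z is up along its axis. About 320 g.
- blank_mid (a point): Solid blank, loose, steel disc without a hole, diameter 46 mm, 36 mm high; the point is its centre, 18 mm above its underside. Not wanted: stays where it is.
- long_tray: Long aluminium tray, fixed to the bench, 206 x 80 mm, with two unequal bays in a row along its x. Origin: on the bench under its centre, z up. Floor 3 mm thick, walls and divider 4 mm thick with their tops 10 mm above the bench. Square bay 72 x 72 mm inside, centred at x = -63 mm; long bay 122 x 72 mm inside, centred at x = +38 mm; both at y = 0.
- short_tray: Short aluminium tray, fixed to the bench, 156 x 80 mm, with two equal square bays 72 x 72 mm inside, centred at x = -38 and x = +38 mm, y = 0. Origin: on the bench under its centre, z up. Floor 3 mm thick, walls and divider 4 mm thick with their tops 10 mm above the bench.
- jar: Closed glass jar with a steel lid, diameter 52 mm, 60 mm high, bystander. Origin: centre of its underside.
- mallet: Wooden mallet lying on the bench, bystander: head 75 x 42 x 42 mm centred 8 mm from the origin towards +y, handle diameter 22 mm running 160 mm towards -y. Origin: on the bench.

How it is judged (in metres and radians):
At the end, for the whole second after the job is handed in: Slide flat, tab up, in the long tray's long bay (14 mm along, 16 mm across, 0.3 rad); short punch in its square bay; tall punch and ring die one in each bay of the short tray (17 mm each way); all on the tray floor, upright within 0.1 rad, released and at rest (x of slide_mid in the frame of long_tray between 0.024 and 0.052 m and y of slide_mid in the frame of long_tray between -0.016 and 0.016 m and z of slide_mid in the frame of long_tray below 0.011 m and angle between the x axis of slide_mid and the x axis of long_tray, either way round below 0.3 rad and angle between each of slide_mid, short_punch_mid, tall_punch_mid, ring_die_mid's own z axis and vertical below 0.1 rad and x of short_punch_mid in the frame of long_tray between -0.08 and -0.046 m and y of short_punch_mid in the frame of long_tray between -0.017 and 0.017 m and z of short_punch_mid in the frame of long_tray below 0.034 m and ((x of tall_punch_mid in the frame of short_tray between 0.021 and 0.055 m and y of tall_punch_mid in the frame of short_tray between -0.017 and 0.017 m and z of tall_punch_mid in the frame of short_tray below 0.049 m and x of ring_die_mid in the frame of short_tray between -0.055 and -0.021 m and y of ring_die_mid in the frame of short_tray between -0.017 and 0.017 m and z of ring_die_mid in the frame of short_tray below 0.025 m) or (x of tall_punch_mid in the frame of short_tray between -0.055 and -0.021 m and y of tall_punch_mid in the frame of short_tray between -0.017 and 0.017 m and z of tall_punch_mid in the frame of short_tray below 0.049 m and x of ring_die_mid in the frame of short_tray between 0.021 and 0.055 m and y of ring_die_mid in the frame of short_tray between -0.017 and 0.017 m and z of ring_die_mid in the frame of short_tray below 0.025 m)) and linear speed of each of slide, tall_punch, short_punch, ring_die below 0.02 m/s); the robot touches nothing.
It fails at once if the solid blank is moved more than 20 mm (distance of blank_mid from where it was at the start of the episode above 0.02 m).
It fails at once if the jar is moved more than 20 mm (distance of jar from where it was at the start of the episode above 0.02 m).
It fails at once if the mallet is moved more than 20 mm (distance of mallet from where it was at the start of the episode above 0.02 m).
It also fails if it takes over 115 s, if anything falls off the work surface, if the arm or the gripper's body presses on something with over 40 N, if the wrist force passes 120 N, or if a joint passes its speed limit or range.

## Robot

A 6-joint arm with a two-finger parallel gripper is mounted at the origin on the work surface. World frame = base frame: x ahead of the robot, y to its left, z up, the work surface at z = 0. Lengths are in m, angles in degrees, forces in N, time in s.
With the tool pointing down it reaches from about 0.25 to 0.725 m from the base axis. Payload 9.7 kg.
Tool frame: the origin (TCP) lies on the centre line of the jaws, within the pads' length; the fingertips stand 22 mm ahead of it and the grasp point (between the pads) lies 3 mm ahead of it; z points along the fingers, y is the direction in which the jaws open and shut (so a half turn about z gives the same grasp; the last joint's range is limited). The gripper opens to 85 mm and grips with 20 to 120 N. Pads are 22 mm wide; open, the fingers measure 114 mm over their backs; the gripper's body (76 mm by 85 mm) begins 54 mm behind the grasp point. The pads swing forward as they close: fully open they stand 13 mm farther back than shut.
Start: joints at [-71.792, 4.979, 10.078, 95.1, 0, 90], TCP at [0.172, -0.522, 0.253] pointing down, gripper open.
Joint ranges: [-179.16, 179.16], [-48.56, 103.87], [-65.8, 70.77], [-126.05, 130.52], [-82.76, 87.17], [-180, 180]. Speed limits (degrees/s): [127.2, 127.2, 147.25, 180, 180, 180].

## Interface

Orientations are given as [roll, pitch, yaw] about the fixed x, y, z axes, in that order (R = Rz(yaw) Ry(pitch) Rx(roll)).
In Python, from workcell import get_obs, camera, camera_params, job_done gives the robot as it stands.
- The arm moves only by the tool servo_tool, never from a script. Its argument "steps" is a list of rows, each an object of numbers: "x", "y", "z": the shift along the world's x, y, z in mm; "yaw": the turn about the world's z in degrees. A call has 1 to 12 rows; each row is the pose to reach, as a shift and turn from the pose measured when the call began; what a row does not reach only later rows make up. A row lasts 1/8 s, in which the tool goes at most 62.5 mm and 10.7 degrees, less where a joint would pass 70% of its speed; a pose out of reach is approached as far as the arm can. A call with a gripper value outside its range is refused whole. "grip" is the finger opening in mm, from 0 to 85.4, set as the call begins (left out, the last holds). The fingers move at their own pace and stop on an object; "grip_force" is the grip in N (left out, the last holds). Time passes only in rows, so rows that repeat a pose let the fingers close. It gives the time, the measured TCP pose, the force and the opening at its end, in the units of the state.
- get_obs(): the state, without advancing time (a new reading comes with each control period).
- camera(name): name is "scene" or "top" or "wrist"; returns (picture, depth): 480x640x3 uint8, red, green, blue; 480x640 float32, m along the optical axis (not along the pixel's ray), 0 where there is no reading.
- camera_params(name): a dict with "intrinsics" (3x3 intrinsics, pixels), "D" ([k1, k2, p1, p2, k3] as OpenCV has them; the pictures are not rectified), "rvec" (rotation vector, rad) and "tvec" (3), from world to camera coordinates, as OpenCV has them; the wrist camera has in their place "hand_eye" (4x4, takes a point from camera to tool coordinates, whose origin is the TCP and whose axes are the flange's). Camera axes: x right, y down, z forward; pixel columns grow to the right and rows downward; lengths in m; the calibration is good to about 2 mm. A picture is of the moment at which its call begins: read the wrist's pose just before it. camera_params takes no time and is no camera call.
- job_done(): hands the job in, once; it reports no verdict.
The state is a dict: "time": time; "q": joint angles; "qd": joint speeds; "joint_efforts": joint torques, N m; "ee_pos": TCP position; "tcp_rot": TCP orientation; "wrist_force": force on the tool from outside, world axes, zero at the start; "torque": the same for the moment, N m; "opening": finger opening in m.
Only numpy, scipy, OpenCV 4.12 (cv2) and the standard library are available. Lean on these libraries where they do the work, as an engineer would, in place of code of your own. Each camera call takes 0.05 s, during which the arm holds its last target.

## Working session

There is one attempt and no reset: what is moved stays moved. The work goes in short steps, Python scripts to look and compute and a tool call to move; the robot and the scene stay as the last step left them, time stands still between calls to the robot, and variables do not carry over. Pictures are saved under pics/ and viewed, and the job is handed in when it is done.

Besides the shell and the picture viewer there is one more tool, called after "Emit:" by a JSON object that holds its "api" and its "payload", one argument or row to a line. servo_tool: Moves the arm, as the interface text tells. Its arguments: {"type":"object","properties":{"steps":{"type":"array"},"grip":{"type":"number"},"grip_force":{"type":"number"}},"required":["steps"]}

```bash
mkdir -p pics
cat > h.py <<'E'
import numpy as np, cv2
from workcell import get_obs, camera, camera_params, job_done
E
python3 - <<'E'
from h import *
for n in ("top","scene"):
    im,d=camera(n); cv2.imwrite(f"pics/{n}0.png",im[:,:,::-1]); np.savez(f"{n}0.npz",im=im,d=d)
    print(n,camera_params(n))
print(camera_params("wrist")); print(get_obs())
E
```

```text
top {'intrinsics': array([[484.57894073,   0.        , 318.70535331],
       [  0.        , 484.57894073, 246.22768274],
       [  0.        ,   0.        ,   1.        ]]), 'D': array([-0.07796243,  0.        ,  0.        ,  0.        ,  0.        ]), 'rvec': array([ 2.22026626, -2.16359284,  0.0995388 ]), 'tvec': array([-0.01400518,  0.58770235,  1.03161997])}
scene {'intrinsics': array([[550.11515926,   0.        , 330.15970933],
       [  0.        , 550.11515926, 235.28626384],
       [  0.        ,   0.        ,   1.        ]]), 'D': array([-0.10190438,  0.        ,  0.        ,  0.        ,  0.        ]), 'rvec': array([ 1.81557645,  1.56093378, -0.69153802]), 'tvec': array([-0.07624653, -0.33804269,  1.53588809])}
{'intrinsics': array([[405.53203032,   0.        , 319.55713632],
       [  0.        , 405.53203032, 240.94258953],
       [  0.        ,   0.        ,   1.        ]]), 'D': array([-0.07624158,  0.        ,  0.        ,  0.        ,  0.        ]), 'hand_eye': array([[ 1.14720302e-03, -9.61714450e-01, -2.74051091e-01,
         7.01196843e-02],
       [ 9.99999101e-0
[... 188 characters left out ...]
,  0.00000000e+00,
         1.00000000e+00]])}
{'time': 0.1, 'q': array([-7.17919505e+01,  5.00819238e+00,  1.00388936e+01,  9.50997706e+01,
        5.49058834e-04,  9.00006013e+01]), 'qd': array([-0.03322806, -0.07570705,  0.10738668,  0.08681075,  0.06685742,
       -0.0178372 ]), 'joint_efforts': array([ 2.08177662e-03, -5.21562266e+01,  4.65652728e+01,  1.61106919e-02,
        5.72771773e-05,  8.70871077e-06]), 'ee_pos': array([ 0.17180341, -0.52228766,  0.25265071]), 'tcp_rot': array([-1.79930931e+02, -5.48333620e-04,  1.82074475e+01]), 'wrist_force': array([-0.15269083, -0.55104761, -0.33902646]), 'torque': array([-0.02642006, -0.02536754,  0.01315106]), 'opening': 0.08529856246243328}
```

View pics/top0.png

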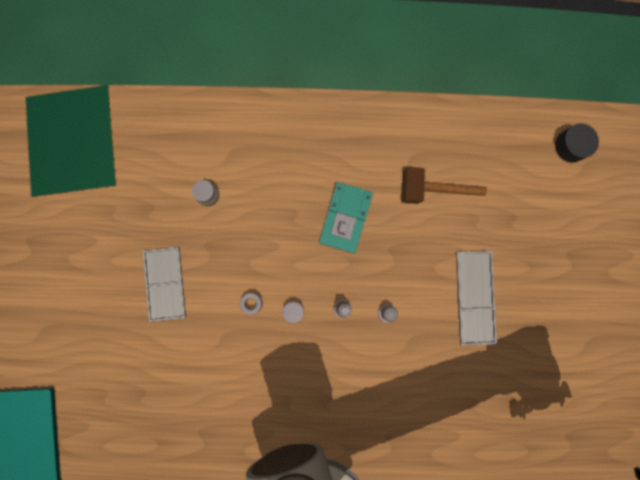

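View pics/scene0.png

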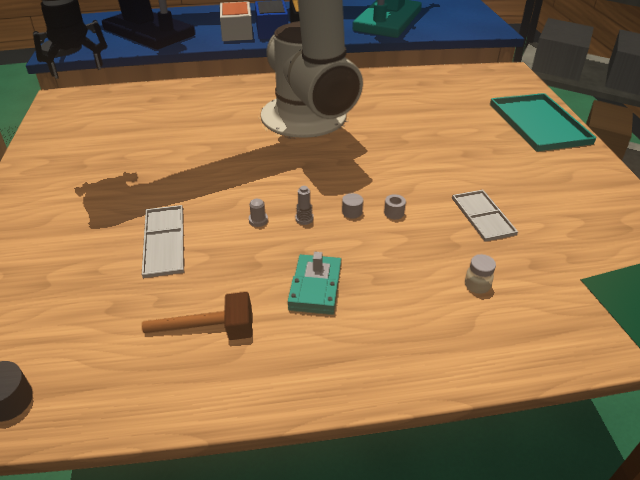

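```bash
cat >> h.py <<'E'
def proj(n,P):
    p=camera_params(n); return cv2.projectPoints(np.array(P,float).reshape(-1,3),p["rvec"],p["tvec"],p["intrinsics"],p["D"])[0].reshape(-1,2)
def rays(n,uv,T=None):
    p=camera_params(n); u=cv2.undistortPoints(np.array(uv,float).reshape(-1,1,2),p["intrinsics"],p["D"]).reshape(-1,2)
    d=np.c_[u,np.ones(len(u))]
    if n=="wrist":
        W=T@p["hand_eye"]; return W[:3,3],d@W[:3,:3].T
    R=cv2.Rodrigues(p["rvec"])[0]; return -R.T@p["tvec"],d@R
def plane(n,uv,z,T=None):
    c,d=rays(n,uv,T); return c+d*((z-c[2])/d[:,2])[:,None]
def tcpT():
    from scipy.spatial.transform import Rotation as Ro
    o=get_obs(); T=np.eye(4); T[:3,:3]=Ro.from_euler("xyz",o["tcp_rot"],degrees=True).as_matrix(); T[:3,3]=o["ee_pos"]; return T
E
python3 - <<'E'
from h import *
print(proj("top",[[.172,-.522,.253],[0,0,0],[.4,0,0]]),proj("scene",[[.172,-.522,.253],[0,0,0],[.4,0,0]]))
for n,s in [("ring",(251,302,.036)),("blank",(293,311,.036)),("tall",(344,309,.08)),("short",(388,313,.05)),("LT",(476,297,0.01)),("ST",(164,284,.01)),("hous",(346,217,.026)),("jar",(204,190,.06)),("mallet",(413,185,.04))]:
    print(n,plane("top",s[:2],s[2]).round(3))
for n in("top","scene"):
    im=np.load(n+"0.npz")["im"]
    c=im[160:360,130:510] if n=="top" else im[170:350,130:530]
    cv2.imwrite(f"pics/{n}0c.png",cv2.resize(c,None,fx=2,fy=2,interpolation=cv2.INTER_CUBIC)[:,:,::-1])
E
```

```text
[[614.86556976 482.10164674]
 [312.29330159 515.29797026]
 [316.91405995 332.28774475]] [[ 76.3005845   68.47673189]
 [302.99185664 114.83627065]
 [324.18498706 200.98955882]]
ring [[0.464 0.142 0.036]]
blank [[0.447 0.053 0.036]]
tall [[ 0.457 -0.053  0.08 ]]
short [[ 0.449 -0.148  0.05 ]]
LT [[ 0.485 -0.35   0.01 ]]
ST [[0.497 0.338 0.01 ]]
hous [[ 0.653 -0.057  0.026]]
jar [[0.698 0.247 0.06 ]]
mallet [[ 0.725 -0.2    0.04 ]]
```

View pics/top0c.png

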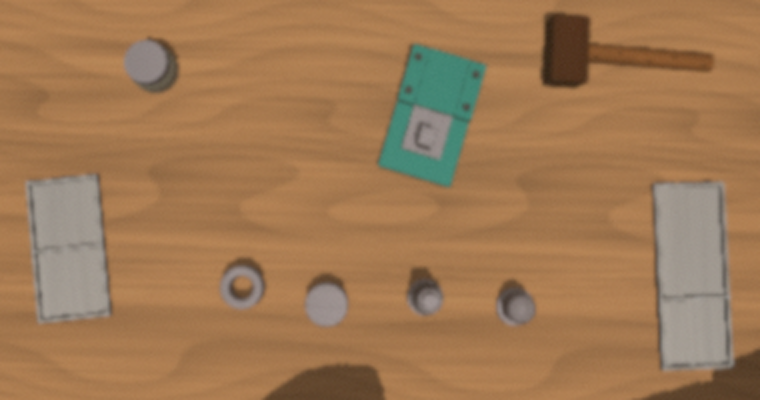

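View pics/scene0c.png

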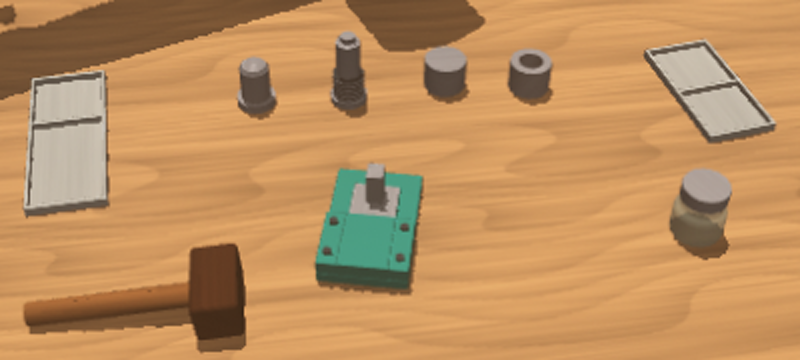

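Run:
```python
from h import *
im=np.load("top0.npz")["im"]; d=np.load("top0.npz")["d"]
hsv=cv2.cvtColor(im,cv2.COLOR_RGB2HSV)
def reg(x0,y0,x1,y1,m):
    o=np.zeros_like(m); o[y0:y1,x0:x1]=m[y0:y1,x0:x1]; 
    cs=cv2.findContours(o,cv2.RETR_EXTERNAL,cv2.CHAIN_APPROX_NONE)[0]; return max(cs,key=cv2.contourArea)
grey=((hsv[:,:,1]<75)).astype(np.uint8)*255
green=((hsv[:,:,0]>60)&(hsv[:,:,0]<95)&(hsv[:,:,1]>90)).astype(np.uint8)*255
cv2.imwrite("pics/mask.png",grey[160:360,130:510])
def rect(c,z):
    P=plane("top",c.reshape(-1,2),z)[:,:2].astype(np.float32)
    (cx,cy),(w,h),a=cv2.minAreaRect(P*1000); return round(cx,1),round(cy,1),round(w,1),round(h,1),round(a,2)
print("LT",rect(reg(445,235,510,360,grey),.01))
print("ST",rect(reg(130,235,195,335,grey),.01))
g=green|grey
print("H",rect(reg(310,175,380,260,green),.02))
print("slide",rect(reg(325,205,362,245,grey),.02))
for n,b,z in [("ring",(235,285,268,325),.036),("blank",(275,290,310,330),.036),("tall",(330,290,360,325),.04),("short",(372,295,402,330),.03),("jar",(185,170,220,210),.06)]:
    c=reg(*b,grey); print(n,cv2.boundingRect(c),rect(c,z))
# depth check
p=camera_params("top");R=cv2.Rodrigues(p["rvec"])[0]
for n,(u,v) in dict(table=(300,250),ring=(243,302),blank=(293,311),tall=(344,309),short=(388,311),tab=(342,227),LT=(476,280)).items():
    c,r=rays("top",[(u,v)]); print(n,d[v,u],(c+r[0]*d[v,u]).round(4))
```

```text
LT (484.3, -350.8, 208.4, 83.2, 3.63)
ST (497.7, 339.0, 156.5, 81.1, 7.67)
H (653.8, -56.3, 80.4, 137.9, 74.78)
slide (634.4, -51.0, 46.5, 52.3, 74.72)
ring (240, 293, 22, 21) (462.0, 143.4, 42.4, 44.7, 1.55)
blank (283, 301, 21, 22) (446.4, 52.5, 44.4, 42.5, 1.54)
tall (334, 300, 17, 17) (456.5, -51.2, 33.8, 34.0, 1.31)
short (378, 304, 19, 19) (446.4, -148.9, 37.9, 38.1, 45.88)
jar (192, 180, 25, 25) (694.2, 246.4, 55.0, 47.4, 64.97)
table 1.0747346 [ 0.5801  0.0421 -0.001 ]
ring 1.0289897 [0.4636 0.1596 0.0343]
blank 1.0290974 [0.4473 0.0526 0.0348]
tall 0.983043 [ 0.4568 -0.0524  0.0833]
short 1.010982 [ 0.4533 -0.1466  0.0566]
tab 1.0289326 [ 0.628  -0.0468  0.0499]
LT 1.0713304 [ 0.5229 -0.3517  0.0046]
```

View pics/mask.png

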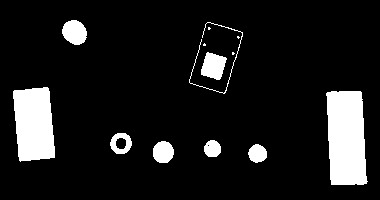

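Emit:
{"api": "servo_tool", "payload": {
  "steps": [
    {"x": 31, "y": 52, "z": -3, "yaw": -2},
    {"x": 62, "y": 105, "z": -5, "yaw": -4},
    {"x": 93, "y": 157, "z": -8, "yaw": -6},
    {"x": 124, "y": 210, "z": -10, "yaw": -8},
    {"x": 154, "y": 262, "z": -13, "yaw": -10},
    {"x": 185, "y": 315, "z": -15, "yaw": -12},
    {"x": 216, "y": 367, "z": -18, "yaw": -14},
    {"x": 247, "y": 420, "z": -20, "yaw": -16},
    {"x": 278, "y": 472, "z": -23, "yaw": -18.2},
    {"x": 278, "y": 472, "z": -23, "yaw": -18.2},
    {"x": 278, "y": 472, "z": -23, "yaw": -18.2},
    {"x": 278, "y": 472, "z": -23, "yaw": -18.2}
  ],
  "grip": 60,
  "grip_force": 60
}}

```text
time: 1.6
ee_pos: [0.4494, -0.0514, 0.2298]
tcp_rot: [-179.9, -0.0, -0.1]
wrist_force: [0.5, -0.3, 0.5]
opening: 0.0597
```

Run:
```python
from h import *
T=tcpT(); print(get_obs()["time"],get_obs()["ee_pos"],get_obs()["q"].round(1)); im,d=camera("wrist"); cv2.imwrite("pics/w1.png",im[:,:,::-1]); np.savez("w1.npz",im=im,d=d,T=T)
```

```text
1.6 [ 0.44938167 -0.0513597   0.22978173] [-6.600e+00 -8.800e+00 -5.900e+00  9.290e+01  1.000e-01  1.735e+02]
```

View pics/w1.png

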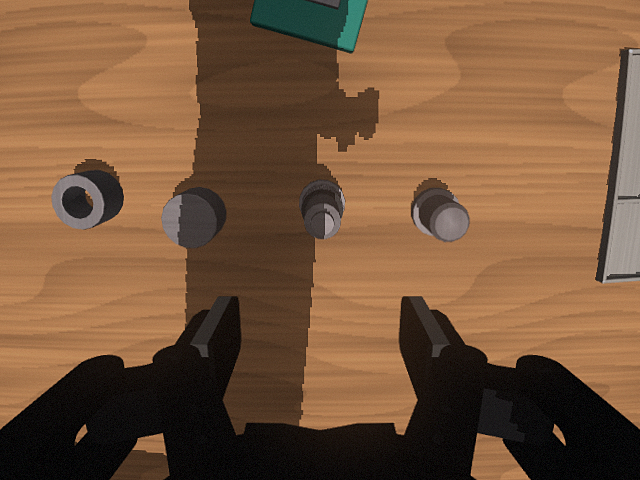

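Run:
```python
from h import *
T=np.load("w1.npz")["T"]
for n,u,v,z in [("ring",78,201,.036),("blank",189,220,.036),("tall",321,224,.084),("short",450,222,.053)]:
    print(n,plane("wrist",[(u,v)],z,T).round(4))
import math
a=math.radians(3.63);L=np.array([484.3,-350.8])
for x in(-63,38,4):print("LT",x,L+x*np.array([math.cos(a),math.sin(a)]))
a=math.radians(7.67);L=np.array([497.7,339])
for x in(-38,38):print("ST",x,L+x*np.array([math.cos(a),math.sin(a)]))
im=np.load("top0.npz")["im"];cv2.imwrite("pics/st.png",cv2.resize(im[230:330,125:205],None,fx=6,fy=6)[:,:,::-1])
```

```text
ring [[0.4637 0.1432 0.036 ]]
blank [[0.4476 0.0528 0.036 ]]
tall [[ 0.4557 -0.0526  0.084 ]]
short [[ 0.4499 -0.1504  0.053 ]]
LT -63 [ 421.42639598 -354.78872382]
LT 38 [ 522.22376115 -348.39410309]
LT 4 [ 488.29197486 -350.54674769]
ST -38 [460.03997768 333.928243  ]
ST 38 [535.36002232 344.071757  ]
```

View pics/st.png

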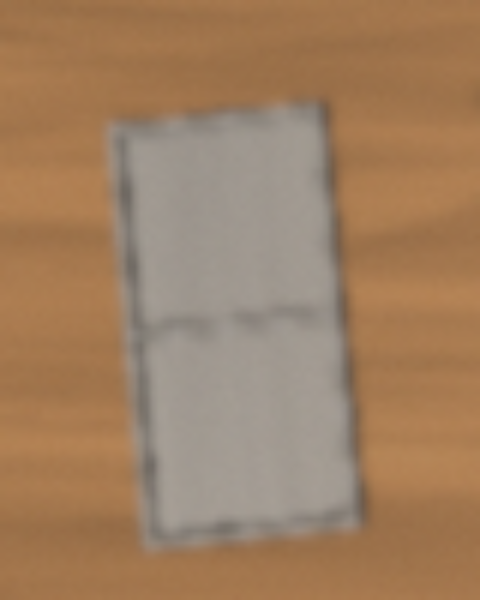

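Emit:
{"api": "servo_tool", "payload": {
  "steps": [
    {"x": 0, "y": -50, "z": 0},
    {"x": 0, "y": -98, "z": -10},
    {"x": 0, "y": -98.5, "z": -70},
    {"x": 0, "y": -98.5, "z": -130},
    {"x": 0, "y": -98.5, "z": -175},
    {"x": 0, "y": -98.5, "z": -195},
    {"x": 0, "y": -98.5, "z": -195},
    {"x": 0, "y": -98.5, "z": -195}
  ]
}}

```text
schema error: expected keys x, y, z, yaw
```

Emit:
{"api": "servo_tool", "payload": {
  "steps": [
    {"z": 0},
    {"z": 0},
    {"z": 0},
    {"z": 0},
    {"z": 0},
    {"z": 0}
  ],
  "grip": 20
}}

```text
schema error: expected keys x, y, z, yaw
```

Emit:
{"api": "servo_tool", "payload": {
  "steps": [
    {"x": 0, "y": -50, "z": 0, "yaw": 0},
    {"x": 0, "y": -98, "z": -10, "yaw": 0},
    {"x": 0, "y": -98.5, "z": -70, "yaw": 0},
    {"x": 0, "y": -98.5, "z": -130, "yaw": 0},
    {"x": 0, "y": -98.5, "z": -175, "yaw": 0},
    {"x": 0, "y": -98.5, "z": -195, "yaw": 0},
    {"x": 0, "y": -98.5, "z": -195, "yaw": 0},
    {"x": 0, "y": -98.5, "z": -195, "yaw": 0}
  ]
}}

```text
time: 2.65
ee_pos: [0.4498, -0.1507, 0.0362]
tcp_rot: [-180.0, -0.1, -0.2]
wrist_force: [0.1, 0.3, -0.6]
opening: 0.0598
```

Emit:
{"api": "servo_tool", "payload": {
  "steps": [
    {"x": 0, "y": 0, "z": 0, "yaw": 0},
    {"x": 0, "y": 0, "z": 0, "yaw": 0},
    {"x": 0, "y": 0, "z": 0, "yaw": 0},
    {"x": 0, "y": 0, "z": 0, "yaw": 0},
    {"x": 0, "y": 0, "z": 0, "yaw": 0},
    {"x": 0, "y": 0, "z": 0, "yaw": 0}
  ],
  "grip": 20
}}

```text
time: 3.4
ee_pos: [0.4507, -0.1512, 0.0378]
tcp_rot: [180.0, -0.2, -0.2]
wrist_force: [-1.0, -0.5, 7.0]
opening: 0.0306
```

Emit:
{"api": "servo_tool", "payload": {
  "steps": [
    {"x": 0, "y": 0, "z": 30, "yaw": 0},
    {"x": 0, "y": -5, "z": 60, "yaw": 0},
    {"x": -8, "y": -60, "z": 70, "yaw": 0},
    {"x": -16, "y": -115, "z": 70, "yaw": 0},
    {"x": -24, "y": -165, "z": 70, "yaw": 0},
    {"x": -29, "y": -200, "z": 65, "yaw": 0},
    {"x": -29, "y": -204, "z": 50, "yaw": 0},
    {"x": -29, "y": -204, "z": 50, "yaw": 0},
    {"x": -29, "y": -204, "z": 50, "yaw": 0}
  ]
}}

```text
time: 4.53
ee_pos: [0.4219, -0.3543, 0.088]
tcp_rot: [180.0, -0.2, -0.1]
wrist_force: [0.9, 1.1, -3.3]
opening: 0.0308
```

Run:
```python
from h import *
T=tcpT(); print(get_obs()["time"],get_obs()["ee_pos"],get_obs()["q"].round(1)); im,d=camera("wrist"); cv2.imwrite("pics/w2.png",im[:,:,::-1]); np.savez("w2.npz",im=im,d=d,T=T)
```

```text
4.525 [ 0.42186851 -0.35429098  0.0879769 ] [-4.01e+01  4.90e+00 -8.30e+00  7.66e+01  1.00e-01  1.40e+02]
```

View pics/w2.png

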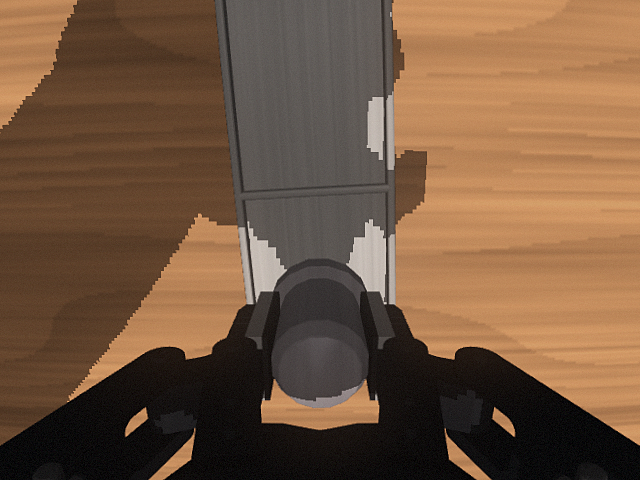

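Run:
```python
from h import *
T=np.load("w2.npz")["T"]
P=plane("wrist",[(243,194),(390,187),(220,10),(388,10)],.01,T)[:,:2];print(P.round(4))
```

```text
[[ 0.4601 -0.3169]
 [ 0.4635 -0.3894]
 [ 0.544  -0.31  ]
 [ 0.5437 -0.3855]]
```

Emit:
{"api": "servo_tool", "payload": {
  "steps": [
    {"x": 1, "y": -1, "z": -25, "yaw": 0},
    {"x": 1, "y": -1, "z": -40, "yaw": 0},
    {"x": 1, "y": -1, "z": -45, "yaw": 0},
    {"x": 1, "y": -1, "z": -47.5, "yaw": 0},
    {"x": 1, "y": -1, "z": -48, "yaw": 0},
    {"x": 1, "y": -1, "z": -48, "yaw": 0}
  ]
}}

```text
time: 5.32
ee_pos: [0.4233, -0.3556, 0.0409]
tcp_rot: [179.9, -0.3, -0.1]
wrist_force: [0.7, 1.2, -2.5]
opening: 0.0301
```

Emit:
{"api": "servo_tool", "payload": {
  "steps": [
    {"x": 0, "y": 0, "z": -1, "yaw": 0},
    {"x": 0, "y": 0, "z": -2, "yaw": 0},
    {"x": 0, "y": 0, "z": -2, "yaw": 0},
    {"x": 0, "y": 0, "z": -2, "yaw": 0}
  ]
}}

```text
time: 5.82
ee_pos: [0.4234, -0.3557, 0.0408]
tcp_rot: [179.9, -0.4, -0.1]
wrist_force: [-4.2, 5.3, 13.3]
opening: 0.0303
```

Emit:
{"api": "servo_tool", "payload": {
  "steps": [
    {"x": 0, "y": 0, "z": 0, "yaw": 0},
    {"x": 0, "y": 0, "z": 0, "yaw": 0},
    {"x": 0, "y": 0, "z": 1, "yaw": 0},
    {"x": 0, "y": 0, "z": 2, "yaw": 0},
    {"x": 0, "y": 0, "z": 40, "yaw": 0},
    {"x": 0, "y": 0, "z": 80, "yaw": 0},
    {"x": 0, "y": 0, "z": 120, "yaw": 0},
    {"x": 0, "y": 0, "z": 120, "yaw": 0}
  ],
  "grip": 55
}}

```text
time: 6.82
ee_pos: [0.4246, -0.3566, 0.1643]
tcp_rot: [179.7, -0.6, -0.1]
wrist_force: [-0.1, -0.5, -0.7]
opening: 0.0551
```

Run:
```python
from h import *
T=tcpT(); print(get_obs()["time"],get_obs()["ee_pos"],get_obs()["q"].round(1)); im,d=camera("wrist"); cv2.imwrite("pics/w3.png",im[:,:,::-1]); np.savez("w3.npz",im=im,d=d,T=T)
```

```text
6.825 [ 0.42457746 -0.35662455  0.16433427] [-4.01e+01  4.10e+00 -7.00e-01  8.45e+01  1.00e-01  1.40e+02]
```

View pics/w3.png

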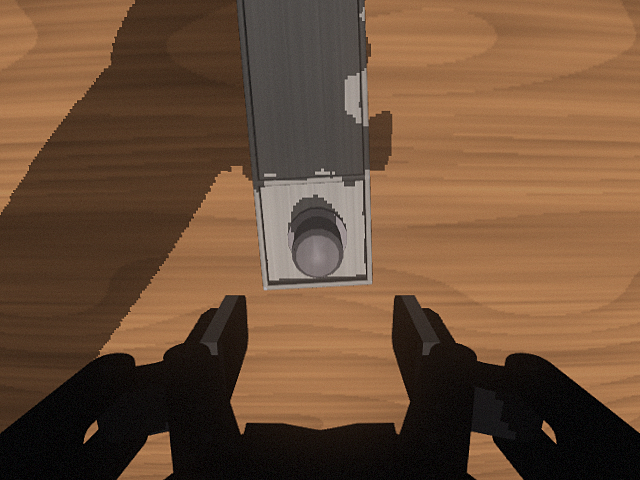

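Emit:
{"api": "servo_tool", "payload": {
  "steps": [
    {"x": 5, "y": 50, "z": 0, "yaw": 10},
    {"x": 10, "y": 105, "z": 0, "yaw": 20},
    {"x": 16, "y": 160, "z": 0, "yaw": 30},
    {"x": 22, "y": 215, "z": 0, "yaw": 40},
    {"x": 28, "y": 270, "z": 0, "yaw": 50},
    {"x": 31, "y": 304, "z": 0, "yaw": 60},
    {"x": 31, "y": 304, "z": -20, "yaw": 60},
    {"x": 31, "y": 304, "z": -50, "yaw": 60},
    {"x": 31, "y": 304, "z": -85, "yaw": 60},
    {"x": 31, "y": 304, "z": -102, "yaw": 60},
    {"x": 31, "y": 304, "z": -102, "yaw": 60},
    {"x": 31, "y": 304, "z": -102, "yaw": 60}
  ]
}}

```text
time: 8.38
ee_pos: [0.4555, -0.0523, 0.0611]
tcp_rot: [179.7, -0.5, 59.9]
wrist_force: [1.0, -0.2, 0.8]
opening: 0.0549
```

Emit:
{"api": "servo_tool", "payload": {
  "steps": [
    {"x": 0, "y": 0, "z": 0, "yaw": 0},
    {"x": 0, "y": 0, "z": 0, "yaw": 0},
    {"x": 0, "y": 0, "z": 0, "yaw": 0},
    {"x": 0, "y": 0, "z": 0, "yaw": 0},
    {"x": 0, "y": 0, "z": 0, "yaw": 0},
    {"x": 0, "y": 0, "z": 0, "yaw": 0}
  ],
  "grip": 15
}}

```text
time: 9.12
ee_pos: [0.4561, -0.0523, 0.0623]
tcp_rot: [179.6, -0.5, 59.9]
wrist_force: [-1.0, 1.1, 6.2]
opening: 0.0248
```

Emit:
{"api": "servo_tool", "payload": {
  "steps": [
    {"x": 0, "y": 0, "z": 30, "yaw": 0},
    {"x": 0, "y": 0, "z": 80, "yaw": 0},
    {"x": 12, "y": 60, "z": 80, "yaw": 0},
    {"x": 24, "y": 120, "z": 80, "yaw": 0},
    {"x": 36, "y": 180, "z": 80, "yaw": 0},
    {"x": 48, "y": 240, "z": 80, "yaw": 0},
    {"x": 60, "y": 300, "z": 80, "yaw": 0},
    {"x": 72, "y": 355, "z": 80, "yaw": 0},
    {"x": 79, "y": 395, "z": 75, "yaw": 0},
    {"x": 79, "y": 396, "z": 60, "yaw": 0},
    {"x": 79, "y": 396, "z": 60, "yaw": 0},
    {"x": 79, "y": 396, "z": 60, "yaw": 0}
  ]
}}

```text
time: 10.62
ee_pos: [0.5351, 0.3427, 0.1225]
tcp_rot: [179.6, -0.5, 59.8]
wrist_force: [0.5, 0.1, -3.4]
opening: 0.0252
```

Run:
```python
from h import *
T=tcpT(); print(get_obs()["time"],get_obs()["ee_pos"],get_obs()["q"].round(1)); im,d=camera("wrist"); cv2.imwrite("pics/w4.png",im[:,:,::-1]); np.savez("w4.npz",im=im,d=d,T=T)
```

```text
10.625 [0.53513482 0.34267539 0.1224937 ] [ 3.270e+01  1.550e+01  7.600e+00  8.150e+01 -1.000e-01  1.528e+02]
```

View pics/w4.png

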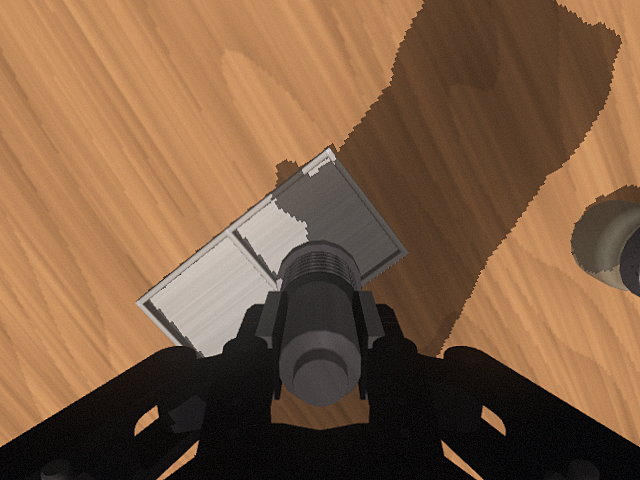

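Punch is held upright over the far bay. Tray outer corners visible at about (333,148), (408,254), (137,303).

Run:
```python
from h import *
T=np.load("w4.npz")["T"]
P=plane("wrist",[(333,148),(408,254),(137,303)],.01,T)[:,:2];print(P.round(4))
c=(P[1]+P[2])/2; a=P[0]-P[2]; a/=np.linalg.norm(a); print(np.linalg.norm(P[0]-P[2]),np.linalg.norm(P[0]-P[1]),c,np.degrees(np.arctan2(a[1],a[0])),c+.038*a,c-.038*a)
```

```text
[[0.5725 0.3888]
 [0.5808 0.3116]
 [0.4185 0.3685]]
0.1553358878421774 0.07768541228529133 [0.49966995 0.34005057] 7.5025237996633205 [0.53734464 0.34501223] [0.46199526 0.33508892]
```

Emit:
{"api": "servo_tool", "payload": {
  "steps": [
    {"x": 1, "y": 2, "z": -25, "yaw": 0},
    {"x": 1, "y": 2, "z": -45, "yaw": 0},
    {"x": 1, "y": 2, "z": -53, "yaw": 0},
    {"x": 1, "y": 2, "z": -57, "yaw": 0},
    {"x": 1, "y": 2, "z": -59, "yaw": 0},
    {"x": 1, "y": 2, "z": -59, "yaw": 0},
    {"x": 1, "y": 2, "z": -59, "yaw": 0}
  ]
}}

```text
time: 11.55
ee_pos: [0.5367, 0.345, 0.0654]
tcp_rot: [179.6, -0.6, 59.8]
wrist_force: [-3.5, -2.3, 5.8]
opening: 0.0249
```

Emit:
{"api": "servo_tool", "payload": {
  "steps": [
    {"x": 0, "y": 0, "z": 0, "yaw": 0},
    {"x": 0, "y": 0, "z": 1, "yaw": 0},
    {"x": 0, "y": 0, "z": 2, "yaw": 0},
    {"x": 0, "y": 0, "z": 40, "yaw": 0},
    {"x": 0, "y": 0, "z": 90, "yaw": 0},
    {"x": -5, "y": -10, "z": 140, "yaw": 10},
    {"x": -20, "y": -50, "z": 140, "yaw": 20},
    {"x": -35, "y": -100, "z": 140, "yaw": 30},
    {"x": -55, "y": -150, "z": 140, "yaw": 40},
    {"x": -73, "y": -200, "z": 140, "yaw": 50},
    {"x": -73, "y": -202, "z": 140, "yaw": 60},
    {"x": -73, "y": -202, "z": 140, "yaw": 70}
  ],
  "grip": 60
}}

```text
time: 13.05
ee_pos: [0.4636, 0.1422, 0.2058]
tcp_rot: [179.5, -0.6, 130.1]
wrist_force: [-0.6, 1.0, 0.3]
opening: 0.0598
```

Emit:
{"api": "servo_tool", "payload": {
  "steps": [
    {"x": 0, "y": 0, "z": 0, "yaw": 10},
    {"x": 0, "y": 0, "z": 0, "yaw": 20},
    {"x": 0, "y": 0, "z": 0, "yaw": 20}
  ]
}}

```text
time: 13.42
ee_pos: [0.4637, 0.1422, 0.2059]
tcp_rot: [179.5, -0.6, 150.0]
wrist_force: [-0.7, -0.2, 0.1]
opening: 0.0603
```

Run:
```python
from h import *
T=tcpT(); print(get_obs()["time"],get_obs()["ee_pos"],get_obs()["q"].round(1)); im,d=camera("wrist"); cv2.imwrite("pics/w5.png",im[:,:,::-1]); np.savez("w5.npz",im=im,d=d,T=T)
im,d=camera("scene");cv2.imwrite("pics/s5.png",cv2.resize(im[170:350,130:530],None,fx=2,fy=2)[:,:,::-1])
```

```text
13.425 [0.46371256 0.14219123 0.20592229] [16.6 -4.6 -4.8 89.9  0.8 46.6]
```

View pics/w5.png

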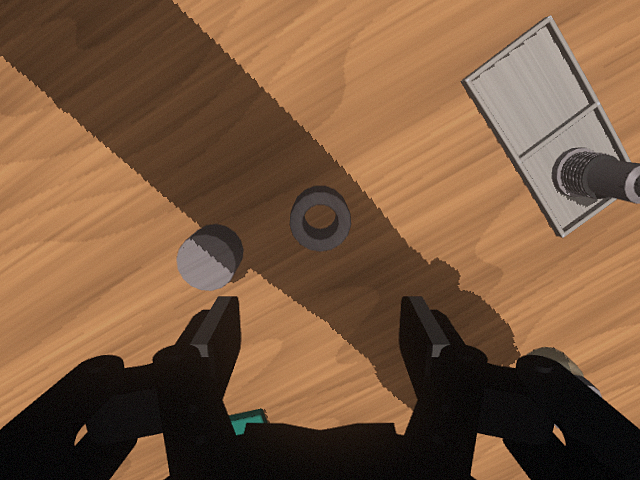

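View pics/s5.png

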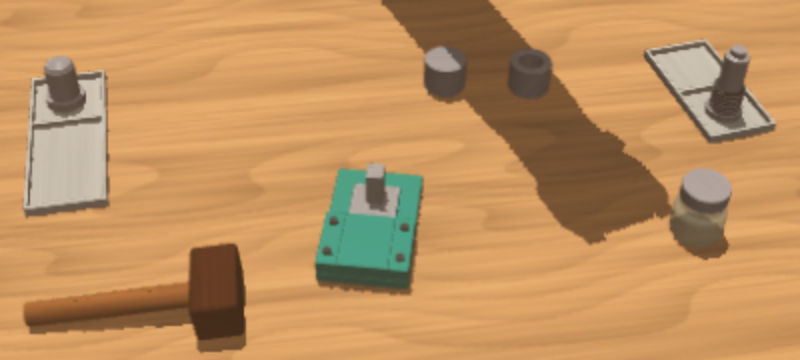

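Emit:
{"api": "servo_tool", "payload": {
  "steps": [
    {"x": 0, "y": 1, "z": -50, "yaw": 0},
    {"x": 0, "y": 1, "z": -100, "yaw": 0},
    {"x": 0, "y": 1, "z": -140, "yaw": 0},
    {"x": 0, "y": 1, "z": -165, "yaw": 0},
    {"x": 0, "y": 1, "z": -175, "yaw": 0},
    {"x": 0, "y": 1, "z": -175, "yaw": 0},
    {"x": 0, "y": 1, "z": -175, "yaw": 0}
  ]
}}

```text
time: 14.4
ee_pos: [0.4644, 0.1434, 0.0322]
tcp_rot: [179.4, -0.5, 149.8]
wrist_force: [-0.6, 0.0, 0.4]
opening: 0.0601
```

Emit:
{"api": "servo_tool", "payload": {
  "steps": [
    {"x": 0, "y": 0, "z": 0, "yaw": 0},
    {"x": 0, "y": 0, "z": 0, "yaw": 0},
    {"x": 0, "y": 0, "z": 0, "yaw": 0},
    {"x": 0, "y": 0, "z": 0, "yaw": 0},
    {"x": 0, "y": 0, "z": 0, "yaw": 0}
  ],
  "grip": 35
}}

```text
time: 15.02
ee_pos: [0.4652, 0.1436, 0.0335]
tcp_rot: [179.3, -0.5, 149.8]
wrist_force: [-1.3, 0.2, 7.3]
opening: 0.0443
```

Emit:
{"api": "servo_tool", "payload": {
  "steps": [
    {"x": 0, "y": 0, "z": 30, "yaw": 0},
    {"x": 0, "y": 20, "z": 50, "yaw": 10},
    {"x": -1, "y": 70, "z": 50, "yaw": 20},
    {"x": -2, "y": 120, "z": 50, "yaw": 30},
    {"x": -4, "y": 170, "z": 50, "yaw": 38},
    {"x": -4, "y": 191, "z": 45, "yaw": 38},
    {"x": -4, "y": 191, "z": 30, "yaw": 38},
    {"x": -4, "y": 191, "z": 15, "yaw": 38},
    {"x": -4, "y": 191, "z": 15, "yaw": 38}
  ]
}}

```text
time: 16.15
ee_pos: [0.4604, 0.3328, 0.0466]
tcp_rot: [179.4, -0.6, -172.3]
wrist_force: [0.0, 0.3, -1.2]
opening: 0.0441
```

Run:
```python
from h import *
T=tcpT(); print(get_obs()["time"],get_obs()["ee_pos"],get_obs()["q"].round(1)); im,d=camera("wrist"); cv2.imwrite("pics/w6.png",im[:,:,::-1]); np.savez("w6.npz",im=im,d=d,T=T)
```

```text
16.15 [0.46043879 0.33283275 0.04655751] [35.5  8.8 -8.6 72.8  0.8 27.8]
```

View pics/w6.png

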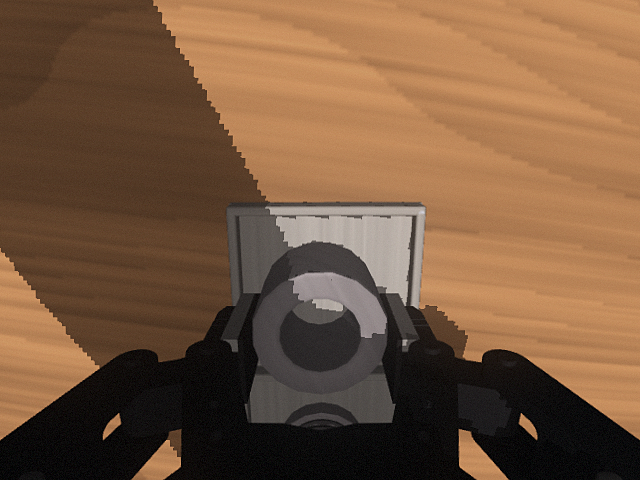

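Emit:
{"api": "servo_tool", "payload": {
  "steps": [
    {"x": 0, "y": 2, "z": -6, "yaw": 0},
    {"x": 0, "y": 2, "z": -10, "yaw": 0},
    {"x": 0, "y": 2, "z": -12, "yaw": 0},
    {"x": 0, "y": 2, "z": -12.5, "yaw": 0},
    {"x": 0, "y": 2, "z": -12.5, "yaw": 0}
  ]
}}

```text
time: 16.82
ee_pos: [0.4611, 0.3353, 0.0366]
tcp_rot: [179.4, -0.5, -172.3]
wrist_force: [-3.4, -2.2, 7.1]
opening: 0.044
```

Emit:
{"api": "servo_tool", "payload": {
  "steps": [
    {"x": 0, "y": 0, "z": 0, "yaw": 0},
    {"x": 0, "y": 0, "z": 0.5, "yaw": 0},
    {"x": 0, "y": 0, "z": 1, "yaw": 0},
    {"x": 0, "y": 0, "z": 40, "yaw": 0},
    {"x": 0, "y": 0, "z": 100, "yaw": 0},
    {"x": 0, "y": 0, "z": 150, "yaw": 0},
    {"x": 10, "y": -50, "z": 150, "yaw": -10},
    {"x": 30, "y": -105, "z": 150, "yaw": -20},
    {"x": 55, "y": -160, "z": 150, "yaw": -23},
    {"x": 80, "y": -215, "z": 150, "yaw": -23},
    {"x": 105, "y": -270, "z": 150, "yaw": -23},
    {"x": 130, "y": -325, "z": 150, "yaw": -23}
  ],
  "grip": 60
}}

```text
time: 18.32
ee_pos: [0.5917, 0.0084, 0.1867]
tcp_rot: [179.4, -0.5, 164.7]
wrist_force: [-0.2, 0.2, 0.3]
opening: 0.0597
```

Emit:
{"api": "servo_tool", "payload": {
  "steps": [
    {"x": 35, "y": -50, "z": 0, "yaw": 0},
    {"x": 35, "y": -55, "z": 0, "yaw": 0},
    {"x": 35, "y": -55, "z": 0, "yaw": 0},
    {"x": 35, "y": -55, "z": 0, "yaw": 0}
  ],
  "grip": 40
}}

```text
time: 18.82
ee_pos: [0.6263, -0.0455, 0.187]
tcp_rot: [179.3, -0.5, 164.8]
wrist_force: [0.0, 1.5, 1.0]
opening: 0.0399
```

Run:
```python
from h import *
T=tcpT(); print(get_obs()["time"],get_obs()["ee_pos"],get_obs()["tcp_rot"],get_obs()["q"].round(1)); im,d=camera("wrist"); cv2.imwrite("pics/w7.png",im[:,:,::-1]); np.savez("w7.npz",im=im,d=d,T=T)
im,d=camera("scene");cv2.imwrite("pics/s7.png",cv2.resize(im[170:350,130:530],None,fx=2,fy=2)[:,:,::-1])
```

```text
18.825 [ 0.6263015  -0.04546958  0.18702522] [179.34753214  -0.45024366 164.76140529] [-4.5 15.3 14.5 89.5  0.7 10.8]
```

View pics/w7.png

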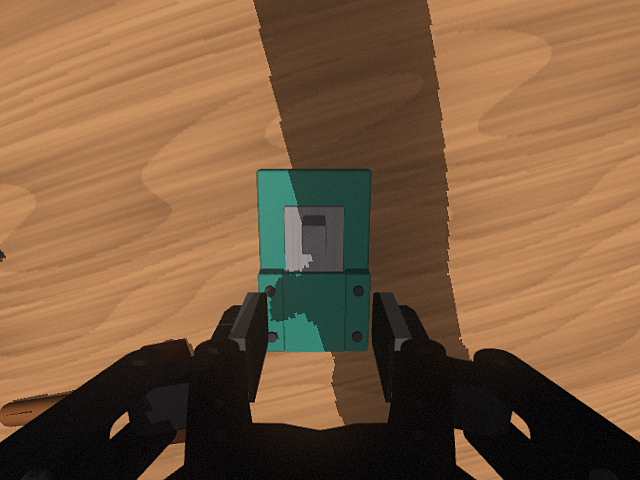

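View pics/s7.png

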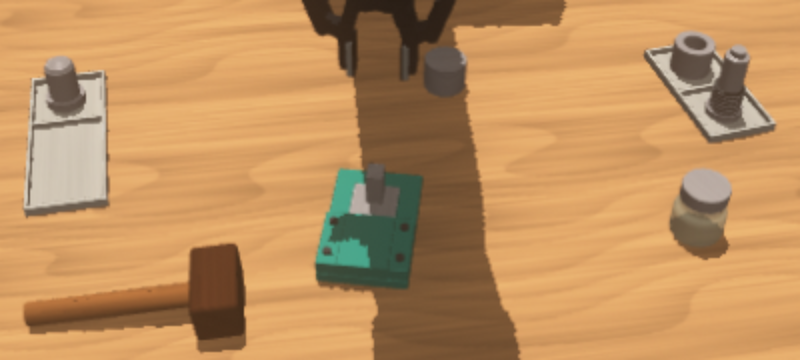

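Run:
```python
from h import *
f=np.load("w7.npz");T=f["T"]
cv2.imwrite("pics/w7c.png",cv2.resize(f["im"][160:300,240:390],None,fx=4,fy=4)[:,:,::-1])
print(plane("wrist",[(314,241),(314,226),(314,257),(302,241),(326,241)],.052,T).round(4), plane("wrist",[(285,206),(343,206),(344,271),(284,272)],.018,T).round(4),plane("wrist",[(258,169),(371,169)],.012,T).round(4))
```

```text
[[ 0.6286 -0.0483  0.052 ]
 [ 0.6189 -0.0456  0.052 ]
 [ 0.6392 -0.0512  0.052 ]
 [ 0.6266 -0.0559  0.052 ]
 [ 0.6307 -0.0407  0.052 ]] [[ 0.6068 -0.0642  0.018 ]
 [ 0.6179 -0.0236  0.018 ]
 [ 0.6665 -0.0352  0.018 ]
 [ 0.6552 -0.0793  0.018 ]] [[ 0.5765 -0.0761  0.012 ]
 [ 0.598   0.0029  0.012 ]]
```

View pics/w7c.png

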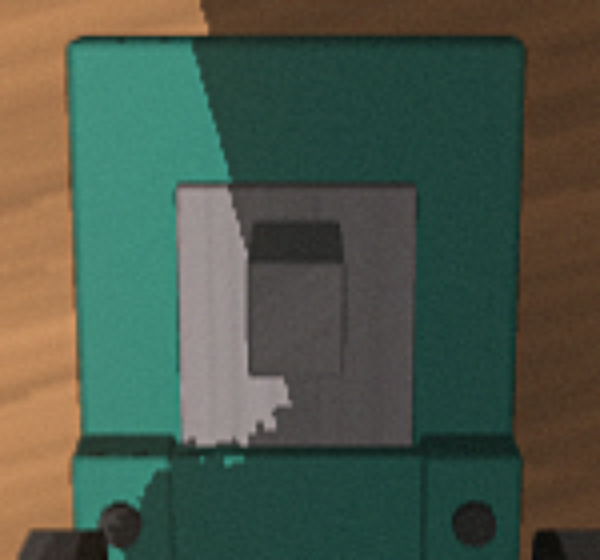

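Emit:
{"api": "servo_tool", "payload": {
  "steps": [
    {"x": 2.3, "y": -2.8, "z": -50, "yaw": 0},
    {"x": 2.3, "y": -2.8, "z": -100, "yaw": 0},
    {"x": 2.3, "y": -2.8, "z": -130, "yaw": 0},
    {"x": 2.3, "y": -2.8, "z": -144, "yaw": 0},
    {"x": 2.3, "y": -2.8, "z": -144, "yaw": 0},
    {"x": 2.3, "y": -2.8, "z": -144, "yaw": 0}
  ]
}}

```text
time: 19.68
ee_pos: [0.6296, -0.048, 0.045]
tcp_rot: [179.3, -0.3, 164.8]
wrist_force: [-0.4, 0.5, -0.7]
opening: 0.0401
```

Emit:
{"api": "servo_tool", "payload": {
  "steps": [
    {"x": 0, "y": 0, "z": 0, "yaw": 0},
    {"x": 0, "y": 0, "z": 0, "yaw": 0},
    {"x": 0, "y": 0, "z": 0, "yaw": 0},
    {"x": 0, "y": 0, "z": 0, "yaw": 0},
    {"x": 0, "y": 0, "z": 0, "yaw": 0},
    {"x": 0, "y": 0, "z": 0, "yaw": 0}
  ],
  "grip": 5,
  "grip_force": 90
}}

```text
time: 20.42
ee_pos: [0.6305, -0.0481, 0.047]
tcp_rot: [179.3, -0.1, 164.8]
wrist_force: [-1.1, 0.1, 6.9]
opening: 0.0144
```

Emit:
{"api": "servo_tool", "payload": {
  "steps": [
    {"x": -4, "y": 1.1, "z": 0, "yaw": 0},
    {"x": -10, "y": 2.7, "z": 0, "yaw": 0},
    {"x": -17, "y": 4.6, "z": 0, "yaw": 0},
    {"x": -24, "y": 6.5, "z": 0, "yaw": 0},
    {"x": -24, "y": 6.5, "z": 0, "yaw": 0}
  ]
}}

```text
time: 21.05
ee_pos: [0.6057, -0.0414, 0.0471]
tcp_rot: [179.3, -0.2, 164.8]
wrist_force: [-1.4, -0.6, 0.5]
opening: 0.0142
```

Emit:
{"api": "servo_tool", "payload": {
  "steps": [
    {"x": -8, "y": 2.2, "z": 0, "yaw": 0},
    {"x": -18, "y": 4.9, "z": 0, "yaw": 0},
    {"x": -28, "y": 7.6, "z": 0, "yaw": 0},
    {"x": -38, "y": 10.3, "z": 0, "yaw": 0},
    {"x": -45, "y": 12.2, "z": 0, "yaw": 0},
    {"x": -45, "y": 12.2, "z": 0, "yaw": 0}
  ]
}}

```text
time: 21.8
ee_pos: [0.5601, -0.029, 0.0472]
tcp_rot: [179.3, -0.2, 164.8]
wrist_force: [0.0, 0.6, -1.4]
opening: 0.0142
```

Run:
```python
from h import *
T=tcpT(); print(get_obs()["time"],get_obs()["ee_pos"],get_obs()["wrist_force"]); im,d=camera("wrist"); cv2.imwrite("pics/w8.png",im[:,:,::-1]); np.savez("w8.npz",im=im,d=d,T=T)
im,d=camera("scene");cv2.imwrite("pics/s8.png",cv2.resize(im[200:330,250:370],None,fx=5,fy=4.6)[:,:,::-1])
```

```text
21.8 [ 0.56012671 -0.02901764  0.04718331] [ 0.0358992   0.62834111 -1.43904717]
```

View pics/w8.png

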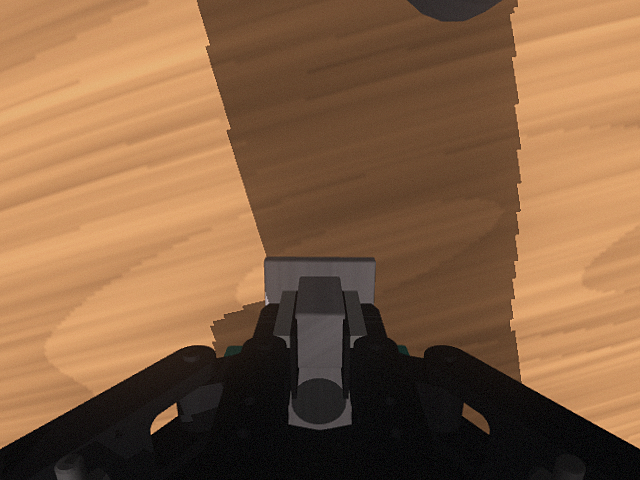

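View pics/s8.png

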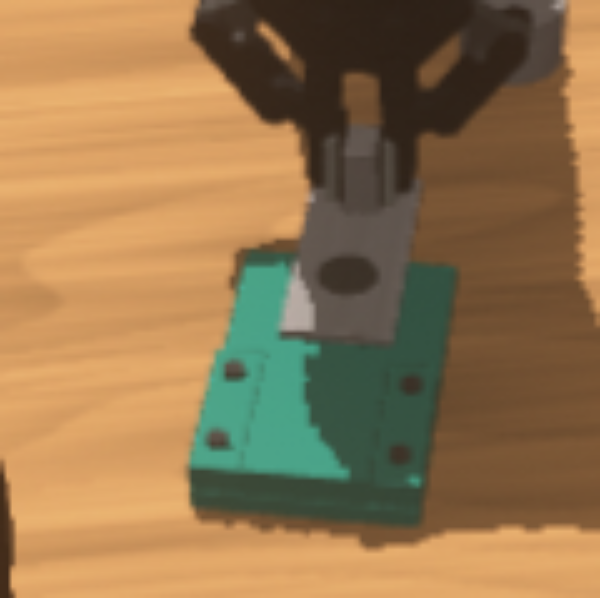

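Emit:
{"api": "servo_tool", "payload": {
  "steps": [
    {"x": 0, "y": 0, "z": 5, "yaw": 0},
    {"x": 0, "y": 0, "z": 25, "yaw": 0},
    {"x": 0, "y": -10, "z": 60, "yaw": 0},
    {"x": -10, "y": -60, "z": 70, "yaw": 5},
    {"x": -22, "y": -115, "z": 70, "yaw": 10},
    {"x": -34, "y": -170, "z": 70, "yaw": 15},
    {"x": -46, "y": -225, "z": 70, "yaw": 19},
    {"x": -58, "y": -275, "z": 70, "yaw": 19},
    {"x": -69, "y": -315, "z": 65, "yaw": 19},
    {"x": -69, "y": -322, "z": 50, "yaw": 19},
    {"x": -69, "y": -322, "z": 40, "yaw": 19},
    {"x": -69, "y": -322, "z": 40, "yaw": 19}
  ]
}}

```text
time: 23.4
ee_pos: [0.4915, -0.3498, 0.0859]
tcp_rot: [179.2, -0.3, -176.1]
wrist_force: [-0.4, -0.4, -2.7]
opening: 0.0147
```

Run:
```python
from h import *
T=tcpT(); print(get_obs()["time"],get_obs()["ee_pos"],get_obs()["wrist_force"]); im,d=camera("wrist"); cv2.imwrite("pics/w9.png",im[:,:,::-1]); np.savez("w9.npz",im=im,d=d,T=T)
im,d=camera("scene");cv2.imwrite("pics/s9.png",cv2.resize(im[190:300,110:260],None,fx=5,fy=5)[:,:,::-1])
```

```text
23.4 [ 0.49153192 -0.34975947  0.08587382] [-0.42873249 -0.37964956 -2.65963503]
```

View pics/w9.png

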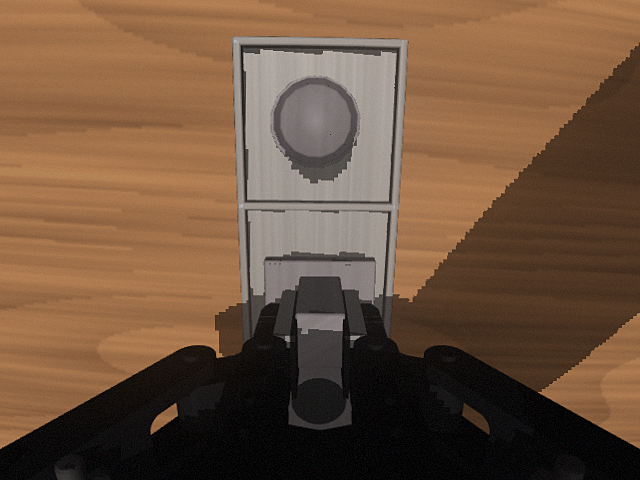

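View pics/s9.png

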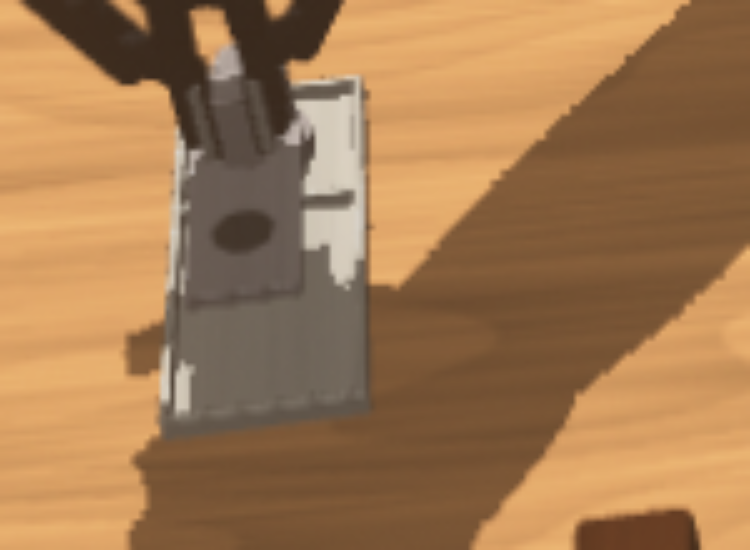

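Run:
```python
from h import *
T=np.load("w9.npz")["T"]
E=plane("wrist",[(235,39),(407,40),(240,206),(400,206)],.01,T)[:,:2];print(E.round(4))
e=(E[0]+E[1])/2; dv=(E[2]+E[3])/2
a=dv-e;L=np.linalg.norm(a);a/=L;print("end-div",L,"exp .078",np.degrees(np.arctan2(a[1],a[0])))
o1=e+.103*a;o2=dv+.025*a;print(o1,o2)
p=plane("wrist",[(264,259),(376,259)],.057,T)[:,:2];m=p.mean(0);print(p,np.linalg.norm(p[0]-p[1]))
th=np.radians(3.9);b=np.array([np.cos(th),np.sin(th)]);sm=m+.05*b
for o in(o1,o2):
    r=sm-o;print("slide in tray",r@b,r@[-b[1],b[0]])
# punch
q=plane("wrist",[(316,118)],.055,T)[0,:2]-o1; print("punch",q@b,q@[-b[1],b[0]])
```

```text
[[ 0.3867 -0.3942]
 [ 0.3816 -0.3169]
 [ 0.463  -0.3901]
 [ 0.4578 -0.3114]]
end-div 0.07639225843271083 exp .078 3.6052464153385504
[ 0.48691647 -0.3490864 ] [ 0.48531191 -0.3491875 ]
[[ 0.47373028 -0.37236892]
 [ 0.47094039 -0.32899448]] 0.043464066679050214
slide in tray 0.03534412390040377 -0.0005998618008197365
slide in tray 0.036951844193249185 -0.0006081326630709278
punch -0.06729209549085978 -0.0020992094181608166
```

Emit:
{"api": "servo_tool", "payload": {
  "steps": [
    {"x": 1.5, "y": 0, "z": -20, "yaw": 0},
    {"x": 1.5, "y": 0, "z": -36, "yaw": 0},
    {"x": 1.5, "y": 0, "z": -43, "yaw": 0},
    {"x": 1.5, "y": 0, "z": -47, "yaw": 0},
    {"x": 1.5, "y": 0, "z": -49, "yaw": 0},
    {"x": 1.5, "y": 0, "z": -49, "yaw": 0},
    {"x": 1.5, "y": 0, "z": -49, "yaw": 0}
  ]
}}

```text
time: 24.38
ee_pos: [0.4938, -0.3503, 0.0388]
tcp_rot: [179.3, -0.1, -176.1]
wrist_force: [-0.2, -0.0, -1.9]
opening: 0.0143
```

Emit:
{"api": "servo_tool", "payload": {
  "steps": [
    {"x": 0, "y": 0, "z": -1, "yaw": 0},
    {"x": 0, "y": 0, "z": -2, "yaw": 0},
    {"x": 0, "y": 0, "z": -2, "yaw": 0},
    {"x": 0, "y": 0, "z": -2, "yaw": 0}
  ]
}}

```text
time: 24.88
ee_pos: [0.4939, -0.3504, 0.0381]
tcp_rot: [179.4, -0.1, -176.1]
wrist_force: [-3.7, 2.2, 6.4]
opening: 0.0145
```

Emit:
{"api": "servo_tool", "payload": {
  "steps": [
    {"x": 0, "y": 0, "z": 0, "yaw": 0},
    {"x": 0, "y": 0, "z": 0, "yaw": 0},
    {"x": 0, "y": 0, "z": 1, "yaw": 0},
    {"x": 0, "y": 0, "z": 2, "yaw": 0},
    {"x": 0, "y": 0, "z": 30, "yaw": 0},
    {"x": 0, "y": 0, "z": 80, "yaw": 0},
    {"x": 0, "y": 0, "z": 140, "yaw": 0},
    {"x": 0, "y": 0, "z": 190, "yaw": 0},
    {"x": 0, "y": 0, "z": 190, "yaw": 0}
  ],
  "grip": 40
}}

```text
time: 26.0
ee_pos: [0.4951, -0.3512, 0.233]
tcp_rot: [179.6, 0.2, -176.1]
wrist_force: [0.1, -0.2, -1.0]
opening: 0.0399
```

Run:
```python
from h import *
T=tcpT(); print(get_obs()["time"],get_obs()["ee_pos"],get_obs()["wrist_force"]); im,d=camera("wrist"); cv2.imwrite("pics/w10.png",im[:,:,::-1]); np.savez("w10.npz",im=im,d=d,T=T)
im,d=camera("scene");cv2.imwrite("pics/s10.png",cv2.resize(im[170:350,130:530],None,fx=2,fy=2)[:,:,::-1])
```

```text
26.0 [ 0.49507886 -0.35118857  0.23298515] [ 0.07128728 -0.16062799 -1.02152946]
```

View pics/w10.png

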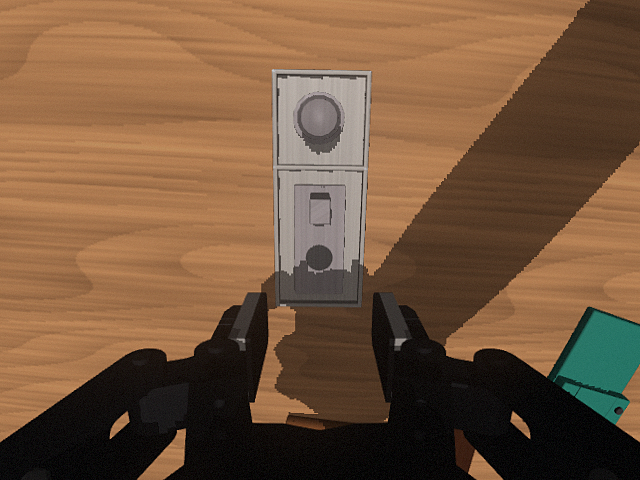

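View pics/s10.png

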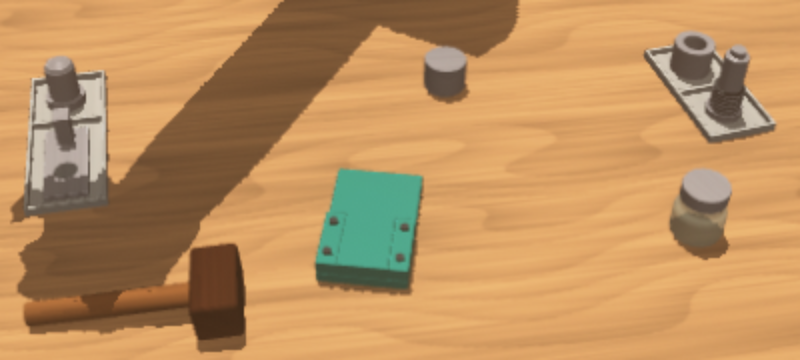

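Run:
```python
from h import *
f=np.load("w10.npz");T=f["T"]
E=plane("wrist",[(273,71),(371,71),(362,305),(277,305)],.01,T)[:,:2]
o=E.mean(0);a=(E[2]+E[3]-E[0]-E[1]);a/=np.linalg.norm(a);n=np.array([-a[1],a[0]])
print(o,np.degrees(np.arctan2(a[1],a[0])),np.linalg.norm(E[1]-E[2]),np.linalg.norm(E[0]-E[1]))
tr=lambda uv,z:[((p-o)@a*1000,(p-o)@n*1000) for p in plane("wrist",uv,z,T)[:,:2]]
print("plate",np.round(tr([(295,184),(345,184)],.009),1),"tab",np.round(tr([(320,209)],.043),1),"hole",np.round(tr([(319,258)],.009),1),"punch",np.round(tr([(319,116)],.055),1))
im,d=camera("top");cv2.imwrite("pics/t11.png",cv2.resize(im[230:330,125:205],None,fx=6,fy=6)[:,:,::-1])
```

```text
[ 0.48552078 -0.34971408] 3.389833398652994 0.20266565609803053 0.07796130787427283
plate [[-10.4 -21.9]
 [-10.8  20.6]] tab [[ 4.1 -0.8]] hole [[55.7 -0.9]] punch [[-65.5  -2.3]]
```

View pics/t11.png

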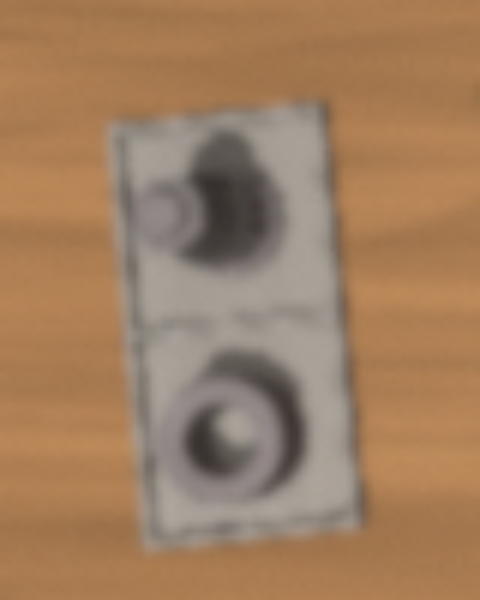

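Run:
```python
from h import *
th=np.radians(7.6);a=np.array([np.cos(th),np.sin(th)]);n=np.array([-a[1],a[0]])
for u,v,z in[(125+169/6,230+213/6,.085),(125+220/6,230+438/6,.039)]:
    p=plane("top",[(u,v)],z)[0,:2]-[.4985,.3395];print(p@a,p@n)
o=get_obs();print(o["time"],np.abs(o["qd"]).max());print(job_done())
```

```text
0.035912812248004584 -0.0048993471684842275
-0.04238999479786019 -0.0015106158709983293
26.15 1.1498798957704859
the job is handed in; nothing more can be done
None
```

Both kits are made up and the job is handed in at 26 s. All four parts measured inside their limits in my last camera checks, and no verdict was reported.

**Long tray**
- The slide lies flat, tab up. By its plate edge and tab, its centre is about 38–40 mm along and 1 mm off across (limits 24–52 mm and ±16 mm).
- The short punch stands in the square bay at about (-65, -2) mm from the tray centre (limits -80 to -46 mm and ±17 mm).

**Short tray**
- The tall punch stands in the far bay at about (36, -5) mm (limits 21–55 mm and ±17 mm).
- The ring die lies flat in the near bay at about (-42, -2) mm (limits -55 to -21 mm and ±17 mm).

I judged upright and flat by eye in the last pictures. I did not measure tilt or seated height directly, but each part was felt to touch the tray floor before I let go.

The arm was clear of everything and almost still. The blank, jar and mallet look unmoved in the last scene picture; I did not measure their positions again. The views agreed to within about 2–4 mm, well inside the limits, and no check failed.

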